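# Hold the work light on the marked weld

## Task

Draw the orange work light up out of its charging dock and light up the weld of the bracket that carries the red magnet, leaving the one with the green magnet: tip the light so that its window looks down at about 40 degrees into the middle of the weld corner, squarely from the corner's open side, with the window about 18 cm from the weld. Finish still holding it there, raised and steady in the gripper; do not bump the brackets and leave everything else where it is.

Things in the scene. Friction and masses are not known exactly. Their poses are not given: they have to be found in the camera images.
- lamp: Cordless stick light, loose, about 250 g, heavier at the handle: bar 24 (x) x 30 (y) x 200 (z). Origin: centre of its nose end; z runs nose to handle. Orange to z 140, black ribbed handle z 140-200 (grip across the 30, along y). Pale light window on the -x face, z 65-135, shines along -x. Starts upright in the dock, nose down, window roughly towards the robot.
- lamp_lens (a point): Centre of the light window, 12 in front (-x) of the lamp's axis, 100 above the nose; axes as the lamp's, light leaves along -x.
- lamp_grip (a point): Middle of the handle, on the lamp's axis, 170 above the nose; axes as the lamp's. At the start about 185 above the bench.
- lamp_nose (a point): Centre of the lamp's nose end face (lamp origin).
- dock: Charging dock, fixed: black foot 110 (x) x 84 (y) x 15, grey upright rectangular socket, outside 44 x 50, inside 28 x 34 (2 clearance round the lamp), floor 15 and rim 60 above the bench: the nose sits 45 deep, no latch. Origin: centre of underside; axes like the seated lamp's.
- bracket_left: Welded steel angle bracket, fixed, on the robot's left: grey block 150 (x) x 120 (y) x 30, on it a base plate 140 x 100 x 8 with two low clamps on its far half (tops 52 up); at the edge nearest the robot (x -70 to -62) an upright plate 100 wide, top 98 above the bench. Origin: centre of underside; x points to the corner's open side, roughly away from the robot.
- bracket_left_seam (a point): Middle of the weld bead in the corner between base and upright plate, own x -58, 42 above the bench. Its x axis points horizontally to the open side, y along the weld, z up.
- bracket_right: Welded steel angle bracket, fixed, on the robot's right: grey block 150 (x) x 120 (y) x 30, on it a base plate 140 x 100 x 8 with two low clamps on its far half (tops 52 up); at the edge nearest the robot (x -70 to -62) an upright plate 100 wide, top 98 above the bench. Origin: centre of underside; x points to the corner's open side, roughly away from the robot.
- bracket_right_seam (a point): Middle of the weld bead in the corner between base and upright plate, own x -58, 42 above the bench. Its x axis points horizontally to the open side, y along the weld, z up.
- red_magnet: Red round marker magnet, 38 across, 16 high, fast on the base plate of the bracket to be lit (either one). Origin: centre of its underside.
- green_magnet: Green round marker magnet, same size, fast on the base plate of the other bracket.
- chip_hammer: Bystander: hammer lying on the bench at the robot's right; leave it alone.
- wire_brush: Bystander: brush lying on the bench at the left; leave it alone.
- spray_can: Bystander: red and white can, 60 across, 150 high, standing at the left; leave it alone.
- weld_square: Bystander: red flat triangle of bars (magnetic welding square), 110 x 110 x 18, beyond the work; leave it alone.
- tube_offcut: Bystander: upright steel tube offcut, 60 across, 60 high, between the robot and the dock; leave it alone.
- anti_spatter_jar: Bystander: blue jar, 64 across, 75 high, at the right; leave it alone.
- tape_roll: Bystander: yellow roll, 90 across, 24 high, lying beyond the work; leave it alone.
Things that resemble listed ones, but are neither listed nor needed, are in the scene too. What is shaped like the lamp but turquoise is not meant.

How it is judged:
By the outcome, as a careful person would: the job done as asked, in the order asked, and still so for the second after the job is handed in, while the arm keeps its last pose, push and grip.
It also fails if it takes over 29 s, if anything falls off the work surface, if the arm or the gripper's body presses on something with over 40 N, if the wrist force passes 120 N, or if a joint passes its speed limit or range.

## Robot

A 7-joint arm with a two-finger parallel gripper is mounted at the origin on the work surface. World frame = base frame: x ahead of the robot, y to its left, z up, the work surface at z = 0. Lengths are in m, angles in rad, forces in N, time in s.
With the tool pointing down it reaches from about 0.35 to 0.775 m from the base axis. Payload 3.1 kg.
Tool frame: the origin (TCP) lies midway between the tips of the shut fingers; the grasp point (between the pads) lies 19 mm behind it; z points along the fingers, y is the line along which they close (so a half turn about z gives the same grasp; the last joint's range is limited). The gripper opens to 85 mm and grips with 20 to 120 N. Pads are 22 mm wide; open, the fingers measure 114 mm over their backs; the gripper's body (76 mm by 85 mm) begins 54 mm behind the grasp point. The pads swing forward as they close: fully open they stand 13 mm farther back than shut.
Start: joints at [1.204, 0.311, 0.014, 1.512, -0.004, 1.319, -0.027], TCP at [0.176, -0.521, 0.231] pointing down, gripper open.
Joint ranges: [-2.7, 2.7], [-0.3, 1.91], [-1.27, 1.3], [0.12, 2.57], [-1.44, 4.58], [0.2, 2.03], [-3.05, 3.05]. Speed limits (rad/s): [2.79, 2.79, 3.14, 3.14, 3.14, 3.14, 3.14].

## Interface

Orientations are given as [roll, pitch, yaw] about the fixed x, y, z axes, in that order (R = Rz(yaw) Ry(pitch) Rx(roll)).
In Python, from workcell import arm gives the robot as it stands. The module is installed in compiled form; this text tells all that it offers.
- The arm moves only by the tool step_arm, never from a script. Its argument "series" is a list of rows, each a list of 5 numbers: the opening, from 0 (shut) to 1 (fully open), then the shift along the tool's x, y, z in m, then the turn about the tool's z in rad. A call has 1 to 5 rows; each row is the pose to reach, as a shift and turn from the pose commanded when the call began, along the tool's axes at that moment; what a row does not reach only later rows make up. A row lasts 1/10 s, in which the tool goes at most 50 mm and 8.59 degrees, less where a joint would pass 70% of its speed; a pose out of reach is approached as far as the arm can. A call with a gripper value outside its range is refused whole. The fingers move at their own pace and stop on an object; "grip_force" is the grip in N (left out, the last holds). Time passes only in rows, so rows that repeat a pose let the fingers close. It gives the time, the measured TCP pose, the force, the opening and the grip force at its end, in the units of the state.
- arm.get_obs(): the state, without advancing time (a new reading comes with each control period).
- arm.snapshot(name): name is "scene" or "top" or "wrist"; returns a dict with "color" (480x640x3 uint8, red, green, blue), "K" (3x3 intrinsics, pixels), "rvec" (rotation vector, rad) and "tvec" (3), from world to camera coordinates, as OpenCV has them; the wrist camera has in their place "hand_eye" (4x4, takes a point from camera to tool coordinates, whose origin is the TCP and whose axes are the flange's). Camera axes: x right, y down, z forward; pixel columns grow to the right and rows downward; lengths in m; the calibration is good to about 2 mm. A picture is of the moment at which its call begins: read the wrist's pose just before it. There is no depth.
- arm.hand_in(): hands the job in; it is judged then, once.
Trained networks look in a picture, given as the dict that the camera call returned (one of the last four; its "shot" number tells which), for a name from the list of things; names that differ only in an ending like _2 or _b are one class to them, and where a whole thing is asked for, a point or a joint stands for the part that bears it (a point fixed in the world has none). Each returns a list of dicts, best first, with "conf" (0 to 1); they miss things now and then, are a little off and sometimes report something else, mostly with a low value. They report only what shows in the picture. A call takes as long as a camera call. They do not tell look-alikes from the thing itself.
- arm.boxes_of(picture, target): "box" ([left, top, width, height] in pixels, round what is visible of it).
- arm.tip_of(picture, target): "at" ([column, row] in pixels: a listed point, or the origin of a listed thing).
The state is a dict: "time": time; "joint_positions": joint angles; "dq": joint speeds; "joint_torque": joint torques, N m; "position": TCP position; "tcp_rot": TCP orientation; "force": force on the tool from outside, world axes, zero at the start; "torque": the same for the moment, N m; "gripper_width": finger opening in m; "grasp_force": force on a finger pad.
Only numpy, scipy, OpenCV 4.12 (cv2) and the standard library are available. Lean on these libraries where they do the work, as an engineer would, in place of code of your own. Each camera call takes 0.05 s, during which the arm holds its last target. There are 200 camera calls.

## Working session

There is one attempt and no reset: what is moved stays moved. The work goes in short steps, Python scripts to look and compute and a tool call to move; the robot and the scene stay as the last step left them, time stands still between calls to the robot, and variables do not carry over. Pictures are saved under pics/ and viewed, at most 10 in all, crops included, and the job is handed in when it is done.

Besides the shell and the picture viewer there is one more tool, called after "Call:" by a JSON object that holds its "op" and its "data", one argument or row to a line. step_arm: Moves the arm, as the interface text tells. Its arguments: {"type":"object","properties":{"series":{"type":"array"},"grip_force":{"type":"number"}},"required":["series"]}

```bash
mkdir -p pics
cat > h.py <<'E'
import numpy as np, cv2
from workcell import arm
from scipy.spatial.transform import Rotation as R
def ray(p,uv):
    Rm=cv2.Rodrigues(np.array(p["rvec"],float))[0]; t=np.array(p["tvec"],float).ravel()
    d=Rm.T@np.linalg.inv(p["K"])@np.array([uv[0],uv[1],1.]); return -Rm.T@t, d
def atz(p,uv,z):
    c,d=ray(p,uv); return c+d*(z-c[2])/d[2]
def proj(p,X):
    return cv2.projectPoints(np.atleast_2d(np.array(X,float)),np.array(p["rvec"],float),np.array(p["tvec"],float),np.array(p["K"],float),None)[0].reshape(-1,2)
def tri(a,ua,b,ub):
    c1,d1=ray(a,ua);c2,d2=ray(b,ub)
    s=np.linalg.lstsq(np.c_[d1,-d2],c2-c1,rcond=None)[0]
    return (c1+d1*s[0]+c2+d2*s[1])/2, np.linalg.norm(c1+d1*s[0]-c2-d2*s[1])
def save(p,n): cv2.imwrite("pics/"+n+".png",p["color"][:,:,::-1])
E
python3 - <<'E'
from h import *
o=arm.get_obs(); print(o)
s=arm.snapshot("scene");t=arm.snapshot("top");save(s,"s1");save(t,"t1")
for n,p in(("scene",s),("top",t)):
    print(n,ray(p,(320,240)))
    for k in "lamp lamp_lens lamp_grip lamp_nose dock bracket_left bracket_left_seam bracket_right bracket_right_seam red_magnet green_magnet tube_offcut".split():
        print(k,[(np.round(d["at"]),round(d["conf"],2)) for d in arm.tip_of(p,k)[:3]])
E
```

```text
{'time': 0.0, 'joint_positions': array([ 1.20429231,  0.31174892,  0.01399991,  1.51308392, -0.00440627,
        1.31920044, -0.02720345]), 'dq': array([ 7.94800960e-04,  4.97498473e-05,  1.68455941e-03,  3.16592905e-04,
       -1.66160094e-04,  6.23657209e-04, -1.48968092e-03]), 'joint_torque': array([ 1.42237445e-04, -3.79918671e+01,  1.45949498e-01, -2.30592996e+01,
        1.22354334e-02,  1.35394139e-02,  2.32250306e-05]), 'position': array([ 0.17528935, -0.5205349 ,  0.2301975 ]), 'tcp_rot': array([-3.13918472e+00,  9.46173045e-05,  3.24868239e-01]), 'force': array([ 0.02488032, -0.00552782,  0.11979364]), 'torque': array([-0.02007678, -0.01151624, -0.01214866]), 'grasp_force': 0.0, 'gripper_width': 0.08570397004923952}
scene (array([1.08625951, 0.52790307, 1.28949641]), array([-0.39133381, -0.37377997, -0.84101337]))
lamp [(array([263., 322.]), 0.91), (array([295., 290.]), 0.83), (array([329., 273.]), 0.73)]
lamp_lens [(array([261., 299.]), 0.75), (array([290., 268.]), 0.74), (array([328., 254.]), 0.68)]
lamp_grip [(array([289., 260.]), 0.98), (array([237., 260.]), 0.78), (arr
[... 737 characters left out ...]
5., 240.]), 0.67)]
lamp_grip [(array([350., 149.]), 0.93), (array([300., 244.]), 0.87), (array([315., 194.]), 0.84)]
lamp_nose [(array([311., 212.]), 0.9), (array([313., 169.]), 0.89), (array([304., 256.]), 0.83)]
dock [(array([312., 210.]), 0.6), (array([250., 180.]), 0.23)]
bracket_left [(array([315., 213.]), 0.57), (array([237., 269.]), 0.55), (array([496., 333.]), 0.41)]
bracket_left_seam [(array([238., 285.]), 0.6)]
bracket_right [(array([404., 256.]), 0.88)]
bracket_right_seam [(array([399., 276.]), 0.71)]
red_magnet [(array([416., 248.]), 0.65), (array([405., 258.]), 0.29), (array([310., 212.]), 0.2)]
green_magnet [(array([236., 257.]), 0.68)]
tube_offcut [(array([334., 313.]), 0.42)]
```

Run:
```python
import cv2,numpy as np
a=cv2.imread("pics/s1.png")[120:420,150:550];b=cv2.imread("pics/t1.png")[120:420,150:550]
cv2.imwrite("pics/s1c.png",cv2.resize(a,(800,600),interpolation=3));cv2.imwrite("pics/t1c.png",cv2.resize(b,(800,600),interpolation=3))
```

```text
(no output)
```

View pics/s1c.png

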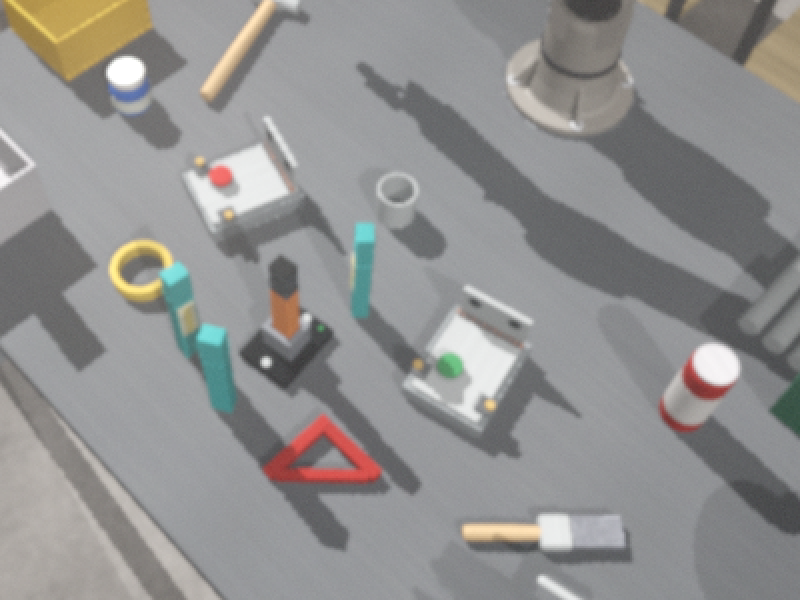

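View pics/t1c.png

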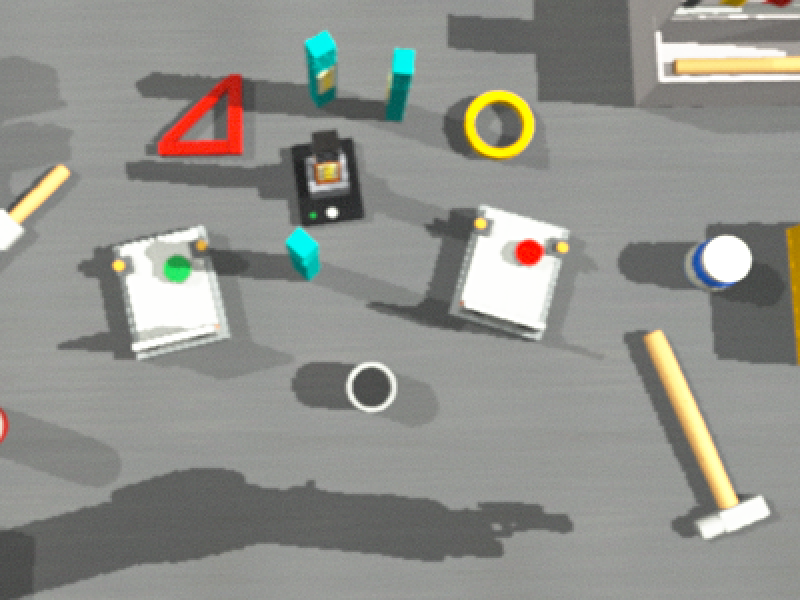

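The red magnet is on the right bracket (scene about (260,208), top about (414,246)). The orange lamp is in the dock (scene about (292,270), top about (313,200)). A turquoise decoy stands on the robot's side of the dock.

Run:
```python
from h import *
s=arm.snapshot("scene");t=arm.snapshot("top")
f=lambda c:(c[0]/2+150,c[1]/2+120)
def T(n,a,b): X,e=tri(s,f(a),t,f(b)); print(n,X.round(3),round(e,4))
T("lamp top",(284,266),(325,141)); T("magnet",(220,176),(529,252)); T("turqnear top",(365,230),(301,243)); T("turqnear bot",(362,312),(309,275))
T("turqA",(176,272),(403,54));T("turqB",(213,333),(320,42)); T("tube",(397,188),(371,387))
print("near top h.2", atz(t,f((301,243)),.2), "bot", atz(t,f((309,272)),0))
for n,c in (("dock foot fl",(303,223)),("fr",(363,218)),("bl",(292,147)),("br",(352,140))): print(n,atz(t,f(c),.015).round(3))
for n,c in (("bracketR block",(452,312)),("",(540,338)),("",(569,228)),("",(483,207))): print(n,atz(t,f(c),.03).round(3))
print("upright top",atz(t,f((460,303)),.098).round(3),atz(t,f((541,327)),.098).round(3))
for n,u in (("bR",((268,221),(404,256))),("seam",((286,202),(399,276))),("grip",((289,260),(315,194)))): print(n,tri(s,u[0],t,u[1]))
print(arm.get_obs()["time"], arm.snapshot("wrist")["hand_eye"])
```

```text
lamp top [0.66  0.027 0.21 ] 0.0001
magnet [ 0.556 -0.23   0.044] 0.0018
turqnear top [0.545 0.055 0.2  ] 0.0016
turqnear bot [ 0.539  0.054 -0.025] 0.0017
turqA [ 0.761 -0.062  0.207] 0.0056
turqB [0.781 0.032 0.201] 0.0016
tube [ 0.388 -0.025  0.058] 0.0024
near top h.2 [0.5446892  0.05598767 0.2       ] bot [0.54022472 0.05244075 0.        ]
dock foot fl [0.603 0.059 0.015]
fr [ 0.609 -0.02   0.015]
bl [0.706 0.073 0.015]
br [ 0.714 -0.007  0.015]
bracketR block [ 0.482 -0.13   0.03 ]
 [ 0.447 -0.241  0.03 ]
 [ 0.589 -0.286  0.03 ]
 [ 0.618 -0.175  0.03 ]
upright top [ 0.486 -0.133  0.098] [ 0.455 -0.23   0.098]
bR (array([ 0.54129384, -0.21528799, -0.0237104 ]), np.float64(0.005128876774789165))
seam (array([ 0.48217519, -0.19094763,  0.04247182]), np.float64(0.00883242608346993))
grip (array([0.66330903, 0.02065257, 0.17068575]), np.float64(0.003234079311914881))
1.4 [[ 5.70064898e-04 -9.45370562e-01 -3.25997202e-01  8.32614395e-02]
 [ 9.99999837e-01  5.26187199e-04  2.22771596e-04  1.22074387e-03]
 [-3.90661546e-05 -3.25997275e-01  9.45370708e-01 -1.42250547e-01]
 [ 0.00000000e+00  0.00000000e+00  0.00000000e+00  1.00000000e+00]]
```

```bash
cat >> h.py <<'E'
def go(x,y,z,yaw,o=None):
    o=o or arm.get_obs(); d=R.from_euler("xyz",o["tcp_rot"]).inv().apply(np.array([x,y,z])-o["position"])
    print("t",round(o["time"],2),"pos",o["position"].round(4),"rot",o["tcp_rot"].round(3),"w",round(o["gripper_width"],4),"-> shift",d.round(4),"turn",round((-(yaw-o["tcp_rot"][2])+np.pi)%(2*np.pi)-np.pi,4), "F",o["force"].round(1))
E
python3 -c "
from h import *
go(.58,-.14,.33,.13)"
```

```text
t 1.45 pos [ 0.1755 -0.5213  0.2313] rot [3.142 0.    0.325] w 0.0853 -> shift [ 0.505  -0.2322 -0.0987] turn 0.1949 F [ 0.1 -0.1  0.5]
```

Call:
{"op": "step_arm", "data": {
  "series": [
    [1,0.045,-0.02,-0.009,0.02],
    [1,0.09,-0.04,-0.018,0.04],
    [1,0.135,-0.06,-0.027,0.06],
    [1,0.18,-0.08,-0.036,0.08],
    [1,0.225,-0.1,-0.045,0.1]
  ]
}}

```text
time: 1.95
position: [0.3578, -0.3534, 0.2769]
tcp_rot: [3.141, -0.0, 0.224]
force: [0.7, -1.5, 0.2]
gripper_width: 0.0852
grasp_force: 0.0
```

```bash
python3 -c "
from h import *
go(.58,-.14,.33,.13)"
```

```text
t 1.95 pos [ 0.3578 -0.3534  0.2769] rot [ 3.141 -0.     0.224] w 0.0852 -> shift [ 0.264  -0.1588 -0.0531] turn 0.0937 F [ 0.7 -1.5  0.2]
```

Call:
{"op": "step_arm", "data": {
  "series": [
    [1,0.04,-0.024,-0.008,0.02],
    [1,0.08,-0.048,-0.016,0.04],
    [1,0.12,-0.072,-0.024,0.06],
    [1,0.16,-0.096,-0.032,0.08],
    [1,0.2,-0.12,-0.04,0.09]
  ]
}}

```text
time: 2.45
position: [0.5259, -0.192, 0.3168]
tcp_rot: [3.141, -0.0, 0.134]
force: [0.7, -0.1, -0.3]
gripper_width: 0.0855
grasp_force: 0.0
```

Call:
{"op": "step_arm", "data": {
  "series": [
    [1,0.03,-0.02,-0.006,0],
    [1,0.05,-0.035,-0.012,0],
    [1,0.05,-0.035,-0.012,0],
    [1,0.05,-0.035,-0.012,0]
  ]
}}

```text
time: 2.85
position: [0.5697, -0.1518, 0.3279]
tcp_rot: [3.141, 0.001, 0.136]
force: [0.4, -0.3, 0.2]
gripper_width: 0.0857
grasp_force: 0.0
```

```bash
cat >> h.py <<'E'
def wrist():
    o=arm.get_obs(); p=arm.snapshot("wrist"); T=np.eye(4); T[:3,:3]=R.from_euler("xyz",o["tcp_rot"]).as_matrix(); T[:3,3]=o["position"]
    M=np.linalg.inv(T@np.array(p["hand_eye"])); p["rvec"]=cv2.Rodrigues(M[:3,:3])[0]; p["tvec"]=M[:3,3]; return p
E
python3 -c "
from h import *
go(.58,-.14,.33,.13)
p=wrist();save(p,'w1')
c=np.array([.534,-.208]);y=-.309;A=np.array([[np.cos(y),-np.sin(y)],[np.sin(y),np.cos(y)]])
pts=[list(c+A@np.array(q[:2]))+[q[2]] for q in [(-.075,-.06,.03),(.075,-.06,.03),(.075,.06,.03),(-.075,.06,.03),(-.058,0,.042),(-.07,.05,.098),(-.07,-.05,.098),(-.058,-.05,.042),(-.058,.05,.042)]]
im=p['color'][:,:,::-1].copy()
for u in proj(p,pts): cv2.circle(im,tuple(int(v) for v in u),3,(255,0,255),1)
cv2.imwrite('pics/w1m.png',im); print(proj(p,pts).round(0).tolist())
for k in ('bracket_right_seam','bracket_right'):
  for d in arm.tip_of(p,k)[:2]: print(k,d, atz(p,d['at'],.042 if 'seam' in k else 0))
"
```

```text
t 2.85 pos [ 0.5697 -0.1518  0.3279] rot [3.141e+00 1.000e-03 1.360e-01] w 0.0857 -> shift [ 0.0118 -0.0103 -0.0021] turn 0.0058 F [ 0.4 -0.3  0.2]
[[372.0, 293.0], [437.0, 182.0], [339.0, 133.0], [281.0, 253.0], [334.0, 265.0], [287.0, 277.0], [375.0, 315.0], [373.0, 282.0], [294.0, 248.0]]
bracket_right_seam {'at': [333.0, 266.5], 'conf': 0.79} [ 0.4771661  -0.18930462  0.042     ]
bracket_right_seam {'at': [158.2, 70.4], 'conf': 0.17} [0.6593054  0.01172609 0.042     ]
bracket_right {'at': [356.1, 211.1], 'conf': 0.6} [ 0.53491213 -0.2105016   0.        ]
```

View pics/w1m.png

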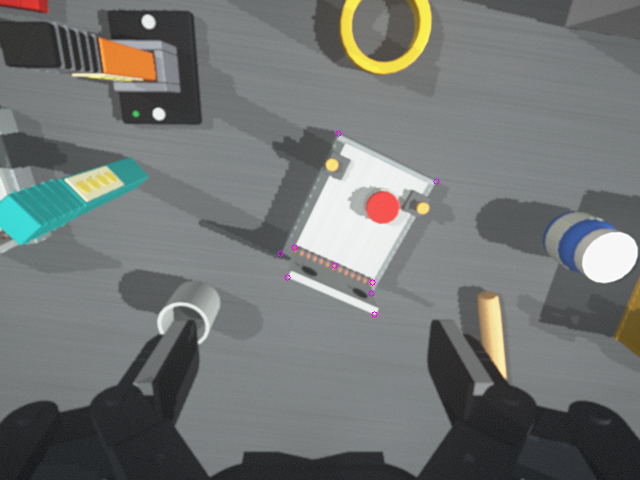

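The wrist view at z 0.33 shows my bracket model's points falling on the block corners and on the weld (weld ends at about (295,247) and (372,283)). The bracket pose stands: seam at (0.479, -0.190), yaw -0.309. Dock foot corners are at (191,12), (200,122) and (131,124).

```bash
python3 -c "
from h import *
p=wrist()
P=[atz(p,u,.015) for u in ((191,12),(200,122),(131,124),(110,11))]
for a in P: print(a.round(4))
print('center',np.mean(P,0), 'yaw',[np.arctan2(*(P[0]-P[1])[[1,0]]),np.arctan2(*(P[3]-P[2])[[1,0]])])
go(.659,.027,.33,.13)"
```

```text
[ 0.7178 -0.0132  0.015 ]
[ 0.6133 -0.0264  0.015 ]
[0.6013 0.0476 0.015 ]
[0.7081 0.0668 0.015 ]
center [0.66013545 0.01870125 0.015     ] yaw [np.float64(0.1262191131397319), np.float64(0.17826575901816552)]
t 3.05 pos [ 0.5687 -0.1537  0.3282] rot [3.141e+00 1.000e-03 1.320e-01] w 0.0856 -> shift [ 0.1132 -0.1673 -0.002 ] turn 0.0018 F [ 0.3 -0.1  0.2]
```

Call:
{"op": "step_arm", "data": {
  "series": [
    [1,0.022,-0.033,0,0],
    [1,0.045,-0.066,0,0],
    [1,0.067,-0.1,0,0],
    [1,0.09,-0.132,0,0],
    [1,0.113,-0.164,-0.002,0]
  ]
}}

```text
time: 3.55
position: [0.6597, 0.0255, 0.3302]
tcp_rot: [3.141, 0.001, 0.132]
force: [0.4, 0.3, 0.2]
gripper_width: 0.0853
grasp_force: 0.0
```

Call:
{"op": "step_arm", "data": {
  "series": [
    [1,0,0,0,0],
    [1,0,0,0,0]
  ]
}}

```text
time: 3.75
position: [0.6595, 0.0258, 0.3297]
tcp_rot: [3.141, 0.001, 0.136]
force: [0.1, -1.0, 0.6]
gripper_width: 0.0853
grasp_force: 0.0
```

```bash
python3 -c "
from h import *
go(.66,.024,.166,.13)
p=wrist();save(p,'w2')
c=np.array([.66,.024]);y=.14;A=np.array([[np.cos(y),-np.sin(y)],[np.sin(y),np.cos(y)]])
pts=[list(c+A@np.array(q[:2]))+[q[2]] for q in [(a*.055,b*.042,.015) for a in(-1,1) for b in (-1,1)]+[(a*.022,b*.025,.06) for a in(-1,1) for b in (-1,1)]+[(a*.012,b*.015,.215) for a in(-1,1) for b in (-1,1)]]
im=p['color'][:,:,::-1].copy()
for u in proj(p,pts): cv2.circle(im,tuple(int(v) for v in u),3,(255,0,255),1)
cv2.imwrite('pics/w2m.png',im); print(proj(p,pts).round(0).tolist())
"
```

```text
t 3.75 pos [0.6595 0.0258 0.3297] rot [3.141e+00 1.000e-03 1.360e-01] w 0.0853 -> shift [0.0004 0.0018 0.1637] turn 0.0056 F [ 0.1 -1.   0.6]
[[349.0, 224.0], [278.0, 224.0], [351.0, 127.0], [274.0, 128.0], [337.0, 206.0], [289.0, 206.0], [338.0, 164.0], [288.0, 164.0], [336.0, 249.0], [291.0, 249.0], [336.0, 215.0], [291.0, 215.0]]
```

View pics/w2m.png

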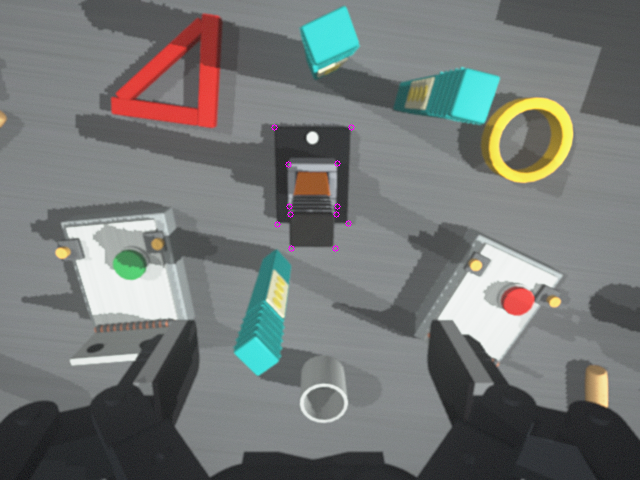

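The wrist view above the dock shows the model points lying on the dock and lamp: handle top about (290–334, 215–248), dock at (0.660, 0.024), yaw about 0.136. Descending.

Call:
{"op": "step_arm", "data": {
  "series": [
    [1,0,0.002,0.04,0],
    [1,0,0.002,0.08,0],
    [1,0,0.002,0.12,0],
    [1,0,0.002,0.15,0],
    [1,0,0.002,0.163,0]
  ]
}}

```text
time: 4.3
position: [0.6573, 0.02, 0.1639]
tcp_rot: [3.14, 0.007, 0.131]
force: [0.2, -0.1, 0.5]
gripper_width: 0.0851
grasp_force: 0.0
```

Call:
{"op": "step_arm", "data": {
  "series": [
    [0,0,0,0,0],
    [0,0,0,0,0],
    [0,0,0,0,0],
    [0,0,0,0,0],
    [0,0,0,0,0]
  ],
  "grip_force": 40
}}

```text
time: 4.8
position: [0.6612, 0.0247, 0.1697]
tcp_rot: [-3.141, -0.004, 0.135]
force: [-0.4, 0.3, 5.9]
gripper_width: 0.0294
grasp_force: 41.1
```

Call:
{"op": "step_arm", "data": {
  "series": [
    [0,0,0,-0.02,0],
    [0,0,0,-0.04,0],
    [0,0,0,-0.06,0],
    [0,0,0,-0.08,0],
    [0,0,0,-0.09,0]
  ]
}}

```text
time: 5.3
position: [0.6604, 0.0239, 0.2589]
tcp_rot: [3.141, -0.002, 0.135]
force: [0.0, 0.3, -1.8]
gripper_width: 0.0296
grasp_force: 40.3
```

```bash
python3 -c "
from h import *
y=.136;ux=np.array([np.cos(y),np.sin(y)]);uy=np.array([-np.sin(y),np.cos(y)])
c=np.array([.66,.024])
g=c+uy*(.025+.012+.010); print(g)
go(*g,.255,y+np.pi/2)"
```

```text
[0.65362769 0.07056601]
t 5.3 pos [0.6604 0.0239 0.2589] rot [ 3.141e+00 -2.000e-03  1.350e-01] w 0.0296 -> shift [-0.0005 -0.0472  0.0039] turn -1.5719 F [ 0.   0.3 -1.8]
```

Call:
{"op": "step_arm", "data": {
  "series": [
    [0,0,-0.01,0,-0.14],
    [0,0,-0.02,0,-0.28],
    [0,0,-0.03,0,-0.42],
    [0,0,-0.04,0,-0.56],
    [0,0,-0.05,0,-0.7]
  ]
}}

```text
time: 5.8
position: [0.6526, 0.0735, 0.2561]
tcp_rot: [-3.141, 0.002, 0.841]
force: [0.3, -1.0, -2.3]
gripper_width: 0.0297
grasp_force: 40.4
```

Call:
{"op": "step_arm", "data": {
  "series": [
    [0,0,0,0,-0.14],
    [0,0,0,0,-0.28],
    [0,0,0,0,-0.42],
    [0,0,0,0,-0.56],
    [0,0,0,0,-0.7]
  ]
}}

```text
time: 6.3
position: [0.6527, 0.0731, 0.2561]
tcp_rot: [-3.14, 0.001, 1.541]
force: [-0.6, -0.6, -2.3]
gripper_width: 0.0297
grasp_force: 40.4
```

Call:
{"op": "step_arm", "data": {
  "series": [
    [0,0,0,0,-0.13],
    [0,0,0,0,-0.17],
    [0,0,0,0,-0.17]
  ]
}}

```text
time: 6.6
position: [0.6528, 0.073, 0.2561]
tcp_rot: [-3.14, 0.0, 1.705]
force: [-0.6, 0.2, -1.8]
gripper_width: 0.0294
grasp_force: 40.3
```

```bash
python3 -c "
from h import *
go(.6536,.0706,.2,.136+np.pi/2)
s=arm.snapshot('scene');t=arm.snapshot('top')
for n,p in (('s',s),('t',t)):
  for k in ('lamp_nose','lamp_grip','lamp_lens'): print(n,k,[(d['at'],round(d['conf'],2)) for d in arm.tip_of(p,k)[:4]])
a=cv2.resize(s['color'][200:350,220:370,::-1],(400,400),interpolation=3);b=cv2.resize(t['color'][100:250,230:380,::-1],(400,400),interpolation=3)
cv2.imwrite('pics/l1.png',np.hstack([a,b]))
"
```

```text
t 6.6 pos [0.6528 0.073  0.2561] rot [-3.14   0.     1.705] w 0.0294 -> shift [-0.0025  0.0006  0.0561] turn -0.0021 F [-0.6  0.2 -1.8]
s lamp_nose [([244.8, 291.0], 0.95), ([307.1, 282.7], 0.93), ([264.0, 321.7], 0.69), ([332.7, 276.2], 0.67)]
s lamp_grip [([333.4, 241.6], 0.89), ([256.5, 291.2], 0.88), ([303.4, 249.6], 0.84), ([346.5, 222.6], 0.67)]
s lamp_lens [([326.3, 256.5], 0.91), ([244.3, 283.5], 0.71), ([302.4, 259.6], 0.57), ([262.4, 300.0], 0.57)]
t lamp_nose [([345.9, 175.8], 0.83), ([303.4, 254.8], 0.61)]
t lamp_grip [([351.9, 151.6], 0.58), ([299.0, 246.4], 0.51)]
t lamp_lens [([344.2, 163.2], 0.65), ([303.2, 240.4], 0.45)]
```

View pics/l1.png

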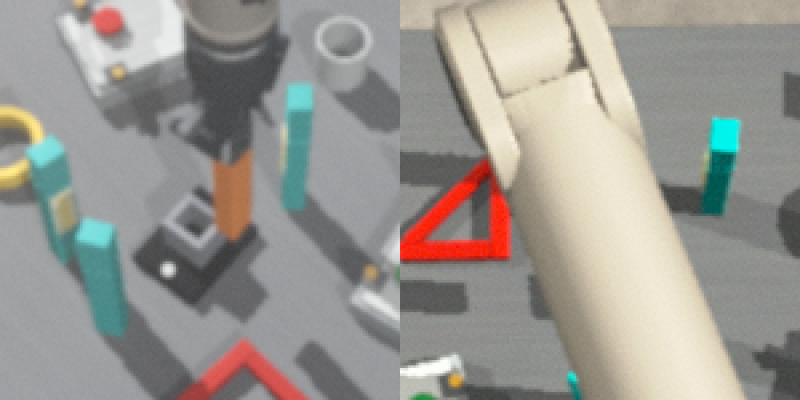

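The lamp hangs upright on the socket's left with its nose near scene pixel (307,283), and the socket is empty. I'll pivot it in the pads against the fixed socket's left rim.

Call:
{"op": "step_arm", "data": {
  "series": [
    [0,0,0,0.015,0],
    [0,0,0,0.03,0],
    [0,0,0,0.045,0],
    [0,0,0,0.053,0],
    [0,0,0,0.053,0]
  ],
  "grip_force": 25
}}

```text
time: 7.5
position: [0.6523, 0.073, 0.2027]
tcp_rot: [-3.139, 0.0, 1.705]
force: [-1.0, -0.2, -2.1]
gripper_width: 0.0297
grasp_force: 40.1
```

Call:
{"op": "step_arm", "data": {
  "series": [
    [0,-0.01,0,0,0],
    [0,-0.02,0,0,0],
    [0,-0.03,0,0,0],
    [0,-0.041,0,0,0],
    [0,-0.041,0,0,0]
  ]
}}

```text
time: 8.0
position: [0.6591, 0.0296, 0.2043]
tcp_rot: [-3.141, 0.002, 1.701]
force: [-2.1, 1.1, -2.1]
gripper_width: 0.0297
grasp_force: 40.2
```

```bash
python3 -c "
from h import *
go(.6536,.0706,.2,.136+np.pi/2); print(arm.get_obs()['torque'])"
```

```text
t 8.0 pos [0.6591 0.0296 0.2043] rot [-3.141e+00  2.000e-03  1.701e+00] w 0.0297 -> shift [ 0.0413 -0.0001  0.0042] turn -0.0057 F [-2.1  1.1 -2.1]
[4.66236929e-01 4.83978466e-01 1.21355276e-05]
```

Call:
{"op": "step_arm", "data": {
  "series": [
    [0,-0.014,0,0.002,0],
    [0,-0.028,0,0.005,0],
    [0,-0.041,0,0.01,0],
    [0,-0.054,0,0.015,0],
    [0,-0.067,0,0.022,0]
  ]
}}

```text
time: 8.5
position: [0.6679, -0.0352, 0.1819]
tcp_rot: [3.141, 0.0, 1.704]
force: [-0.6, 2.4, -1.0]
gripper_width: 0.0293
grasp_force: 39.5
```

Call:
{"op": "step_arm", "data": {
  "series": [
    [0,-0.011,0,0.008,0],
    [0,-0.015,0,0.011,0],
    [0,-0.015,0,0.011,0]
  ]
}}

```text
time: 8.8
position: [0.6698, -0.0512, 0.1705]
tcp_rot: [-3.141, 0.002, 1.702]
force: [-0.2, 0.9, -2.0]
gripper_width: 0.0297
grasp_force: 39.2
```

```bash
python3 -c "
from h import *
go(.6536,.0706,.2,.136+np.pi/2)
s=arm.snapshot('scene');w=wrist()
for k in ('lamp_nose','lamp_grip','lamp_lens'): print(k,[(d['at'],round(d['conf'],2)) for d in arm.tip_of(s,k)[:4]])
a=cv2.resize(s['color'][200:350,220:370,::-1],(400,400),interpolation=3);b=cv2.resize(w['color'][:,80:560,::-1],(400,400),interpolation=3)
save(s,'s3');save(w,'w3');cv2.imwrite('pics/l2.png',np.hstack([a,b]))
"
```

```text
t 8.8 pos [ 0.6698 -0.0512  0.1705] rot [-3.141e+00  2.000e-03  1.702e+00] w 0.0297 -> shift [ 1.228e-01 -1.000e-04 -2.980e-02] turn -0.0045 F [-0.2  0.9 -2. ]
lamp_nose [([243.3, 294.9], 0.98), ([304.2, 287.4], 0.85), ([263.1, 319.9], 0.84), ([332.1, 278.4], 0.62)]
lamp_grip [([257.2, 291.7], 0.81), ([333.5, 242.6], 0.65), ([269.5, 242.1], 0.64), ([237.8, 260.2], 0.59)]
lamp_lens [([246.7, 281.1], 0.94), ([325.5, 257.3], 0.88), ([280.2, 260.3], 0.82), ([259.6, 300.4], 0.69)]
```

View pics/l2.png

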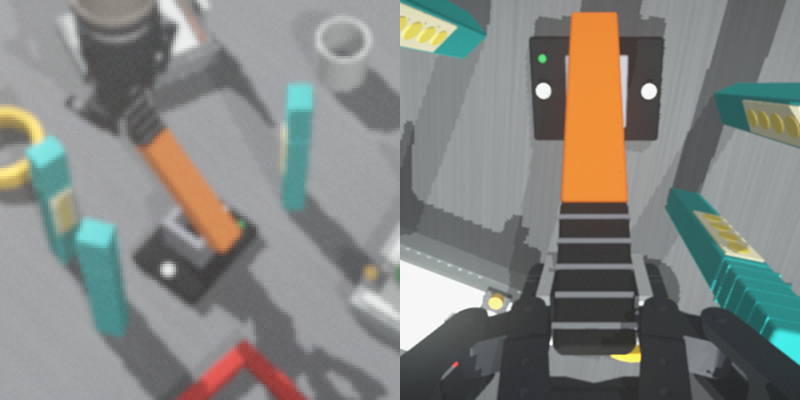

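The lamp has tipped: the wrist image shows its orange back face from row 16 to row 244. I'll fit the tilt from its corners.

```bash
cat >> h.py <<'E'
from scipy.optimize import least_squares
def orange(img):
    h=cv2.cvtColor(img,cv2.COLOR_RGB2HSV); m=cv2.inRange(h,(5,150,120),(18,255,255))
    m=cv2.morphologyEx(m,cv2.MORPH_OPEN,np.ones((5,5)))
    c=max(cv2.findContours(m,0,2)[0],key=cv2.contourArea); hull=cv2.convexHull(c)
    e=2.
    while len(q:=cv2.approxPolyDP(hull,e,True))>4: e+=1
    q=q[:,0].astype(float); q=q[np.argsort(q[:,1])]; return np.r_[q[:2][np.argsort(q[:2,0])],q[2:][np.argsort(q[2:,0])]]
def fit(w):
    """lamp in tool frame from the wrist picture: th, nose position (tool), roll/yaw errors"""
    q=orange(w["color"]); M=np.linalg.inv(np.array(w["hand_eye"]))
    def pose(v):
        th=v[0]; B=np.array([[np.cos(th),0,-np.sin(th)],[0,-1,0],[-np.sin(th),0,-np.cos(th)]]).T
        return R.from_rotvec([0,0,v[4]]).as_matrix()@B, v[1:4]
    def res(v,full=False):
        B,n=pose(v); X=(B@np.array([[.012,s*.015,z] for z in(0,.14) for s in(1,-1)]).T).T+n
        C=X@M[:3,:3].T+M[:3,3]; u=C@np.array(w["K"]).T; u=u[:,:2]/u[:,2:]
        u=np.r_[u[:2][np.argsort(u[:2,0])],u[2:][np.argsort(u[2:,0])]]
        return (u-q).ravel()
    r=least_squares(res,[.6,.11,0,.11,0]); B,n=pose(r.x)
    print("corners",q.round().tolist(),"rms",np.sqrt(np.mean(r.fun**2)).round(2),"th",np.degrees(r.x[0]).round(2),"nose",n.round(4),"yaw",r.x[4].round(4))
    g=n+B@[0,0,.17]; L=-(n-[0,0,-.019])@B[:,2]; print("lens in tool",(n+B@[-.012,0,.1]).round(4),"grip in tool",g.round(4),"L",L.round(4))
    return B,n
E
python3 -c "
from h import *
fit(wrist())"
```

```text
corners [[286.0, 18.0], [338.0, 15.0], [275.0, 242.0], [351.0, 242.0]] rms 0.85 th 43.96 nose [ 0.118  -0.0011  0.1185] yaw -0.0082
lens in tool [ 0.04   -0.0005  0.0548] grip in tool [ 0.     -0.0002 -0.0039] L 0.1809
```

```bash
python3 -c "
from h import *
s=arm.snapshot('scene'); w=wrist(); B,n=fit(w); o=arm.get_obs(); T=R.from_euler('xyz',o['tcp_rot'])
W=lambda B,n,q: T.apply(n+B@np.array(q))+o['position']
m=cv2.inRange(cv2.cvtColor(s['color'],cv2.COLOR_RGB2HSV),(5,130,60),(20,255,255)); m[:200]=0;m[350:]=0;m[:,:230]=0;m[:,330:]=0
c=max(cv2.findContours(m,0,2)[0],key=cv2.contourArea); print('scene orange',cv2.boundingRect(c), cv2.minAreaRect(c))
def sil(B,n):
  P=proj(s,[W(B,n,(a*.012,b*.015,z)) for a in(-1,1) for b in(-1,1) for z in(0,.14)]).astype(np.float32); return cv2.boundingRect(P),cv2.minAreaRect(P)
print('fit',sil(B,n))
for th in (38,40,42,44,46):
  t=np.radians(th);B=np.array([[np.cos(t),0,-np.sin(t)],[0,-1,0],[-np.sin(t),0,-np.cos(t)]]).T
  for L in(.173,.18): print(th,L,sil(B,np.array([0,0,-.019])-B@[0,0,L]))
"
```

```text
corners [[286.0, 18.0], [338.0, 15.0], [275.0, 242.0], [351.0, 242.0]] rms 0.85 th 43.96 nose [ 0.118  -0.0011  0.1185] yaw -0.0082
lens in tool [ 0.04   -0.0005  0.0548] grip in tool [ 0.     -0.0002 -0.0039] L 0.1809
scene orange (275, 250, 36, 45) ((292.33868408203125, 272.5069885253906), (49.52103042602539, 12.565433502197266), 52.52382278442383)
fit ((270, 248, 42, 48), ((291.36151123046875, 271.9815979003906), (53.80453872680664, 14.379756927490234), 52.02558898925781))
38 0.173 ((269, 246, 40, 48), ((289.32000732421875, 269.71038818359375), (52.933589935302734, 14.535469055175781), 54.93183135986328))
38 0.18 ((270, 248, 40, 48), ((290.6446228027344, 271.6282653808594), (52.750823974609375, 14.499931335449219), 54.93185806274414))
40 0.173 ((269, 246, 41, 48), ((290.125, 269.9012145996094), (53.43931579589844, 14.52220630645752), 54.06508255004883))
40 0.18 ((271, 248, 41, 48), ((291.5046691894531, 271.83319091796875), (53.2688102722168, 14.488807678222656), 54.06504440307617))
42 0.173 ((269, 246, 43, 48), ((290.9104919433594, 270.05902099609375), (53.904457092285156, 14.51093864440918), 53.22146987915039))
42 0.18 ((271, 248, 42, 48), ((292.34405517578125, 272.0029296875), (53.74705505371094, 14.47965145111084), 53.22150802612305))
44 0.173 ((270, 246, 43, 48), ((291.6754150390625, 270.18328857421875), (54.327308654785156, 14.50162410736084), 52.39861297607422))
44 0.18 ((271, 248, 43, 48), ((293.1617736816406, 272.1370849609375), (54.18378829956055, 14.472518920898438), 52.398616790771484))
46 0.173 ((270, 246, 44, 49), ((292.4187316894531, 270.2735595703125), (54.70614242553711, 14.494257926940918), 51.59410095214844))
46 0.18 ((272, 248, 44, 48), ((293.95660400390625, 272.23516845703125), (54.57728958129883, 14.467352867126465), 51.5941276550293))
```

The scene silhouette agrees with the fit: tilt about 44°, held about 180 mm up. I'll take about 4° back by nudging the nose's back edge against the socket's right wall.

Call:
{"op": "step_arm", "data": {
  "series": [
    [0,0,0,-0.025,0],
    [0,0,0,-0.05,0],
    [0,-0.03,0,-0.05,0],
    [0,-0.06,0,-0.05,0],
    [0,-0.09,0,-0.05,0]
  ]
}}

```text
time: 9.7
position: [0.6819, -0.1385, 0.2218]
tcp_rot: [3.141, 0.001, 1.706]
force: [-0.7, -0.5, -2.0]
gripper_width: 0.0296
grasp_force: 39.2
```

Call:
{"op": "step_arm", "data": {
  "series": [
    [0,0,0,0.025,0],
    [0,0,0,0.05,0],
    [0,0,0,0.06,0],
    [0,0,0,0.06,0]
  ]
}}

```text
time: 10.1
position: [0.6802, -0.1375, 0.159]
tcp_rot: [-3.137, -0.001, 1.706]
force: [0.3, 0.0, -2.9]
gripper_width: 0.0294
grasp_force: 39.0
```

```bash
python3 -c "
from h import *
c=np.array([.66,.024]);uy=np.array([-.1356,.9908]); B,n=fit(wrist())
go(*(c-uy*.1427),.16,1.702)"
```

```text
corners [[285.0, 19.0], [339.0, 15.0], [277.0, 242.0], [352.0, 241.0]] rms 0.79 th 44.01 nose [ 0.118  -0.0011  0.1194] yaw -0.0152
lens in tool [0.0399 0.0001 0.0558] grip in tool [-0.0001  0.0007 -0.0029] L 0.1815
t 10.15 pos [ 0.6814 -0.1374  0.1609] rot [-3.141 -0.     1.706] w 0.0295 -> shift [0.0201 0.0006 0.0009] turn 0.0035 F [-0.4  1.4 -3. ]
```

Call:
{"op": "step_arm", "data": {
  "series": [
    [0,0.006,0,0,0],
    [0,0.012,0,0,0],
    [0,0.017,0,0,0],
    [0,0.021,0,0,0],
    [0,0.021,0,0,0]
  ]
}}

```text
time: 10.65
position: [0.6802, -0.122, 0.1644]
tcp_rot: [3.138, 0.01, 1.702]
force: [0.5, -7.1, 2.7]
gripper_width: 0.0298
grasp_force: 39.8
```

```bash
python3 -c "
from h import *
fit(wrist()); go(.6,-.1,.16,1.7)"
```

```text
corners [[286.0, 19.0], [338.0, 16.0], [275.0, 242.0], [352.0, 241.0]] rms 0.82 th 43.14 nose [ 0.1173 -0.0011  0.1179] yaw -0.0109
lens in tool [ 0.0402 -0.0003  0.0531] grip in tool [ 0.0011  0.0001 -0.0062] L 0.1801
t 10.7 pos [ 0.6801 -0.1221  0.1642] rot [3.138 0.01  1.701] w 0.0293 -> shift [ 0.0324 -0.0766  0.0036] turn 0.0011 F [-0.2 -7.2  3.5]
```

Call:
{"op": "step_arm", "data": {
  "series": [
    [0,0.004,0,0,0],
    [0,0.008,0,0,0],
    [0,0.008,0,0,0]
  ]
}}

```text
time: 11.0
position: [0.6797, -0.1198, 0.1662]
tcp_rot: [3.136, 0.018, 1.697]
force: [0.0, -12.3, 8.5]
gripper_width: 0.0292
grasp_force: 40.4
```

```bash
python3 -c "
from h import *
fit(wrist()); go(.6,-.1,.16,1.7)"
```

```text
corners [[285.0, 22.0], [337.0, 19.0], [276.0, 243.0], [352.0, 240.0]] rms 0.76 th 42.84 nose [ 0.1162 -0.0017  0.1199] yaw -0.0199
lens in tool [ 0.0394 -0.0002  0.0548] grip in tool [ 0.0006  0.0006 -0.0047] L 0.1809
t 11.05 pos [ 0.6797 -0.1199  0.1662] rot [3.136 0.018 1.697] w 0.0294 -> shift [ 0.0299 -0.0766  0.0052] turn -0.003 F [ -0.  -13.    8.1]
```

Friction is holding the nose corner. The grip has to rise along its arc as the tilt shrinks, so I'll lift.

Call:
{"op": "step_arm", "data": {
  "series": [
    [0,0,0,-0.004,0],
    [0,0,0,-0.008,0],
    [0,0,0,-0.012,0],
    [0,0,0,-0.012,0]
  ]
}}

```text
time: 11.45
position: [0.6784, -0.1094, 0.1749]
tcp_rot: [3.139, 0.002, 1.705]
force: [-0.3, -3.3, 2.4]
gripper_width: 0.0297
grasp_force: 39.6
```

```bash
python3 -c "
from h import *
fit(wrist()); go(.6,-.1,.16,1.7)"
```

```text
corners [[287.0, 35.0], [337.0, 31.0], [275.0, 244.0], [351.0, 244.0]] rms 1.06 th 40.31 nose [ 0.1101 -0.0012  0.1238] yaw -0.0098
lens in tool [ 0.0363 -0.0005  0.0553] grip in tool [ 0.0001 -0.0001 -0.0059] L 0.1801
t 11.5 pos [ 0.6784 -0.1096  0.1747] rot [3.140e+00 2.000e-03 1.705e+00] w 0.0296 -> shift [ 0.02   -0.0764  0.0145] turn 0.0047 F [ 0.7 -4.8  4.2]
```

Tilt is now 40.3°. Now a firm grip, back off and raise.

Call:
{"op": "step_arm", "data": {
  "series": [
    [0,-0.008,0,0,0],
    [0,-0.016,0,0,0],
    [0,-0.04,0,-0.03,0],
    [0,-0.065,0,-0.065,0],
    [0,-0.085,0,-0.105,0]
  ],
  "grip_force": 100
}}

```text
time: 12.0
position: [0.6881, -0.1947, 0.2767]
tcp_rot: [-3.137, -0.002, 1.705]
force: [1.1, -0.9, -2.5]
gripper_width: 0.0291
grasp_force: 99.3
```

Call:
{"op": "step_arm", "data": {
  "series": [
    [0,-0.01,0.02,-0.04,0],
    [0,-0.02,-0.01,-0.08,0],
    [0,-0.025,-0.04,-0.09,0],
    [0,-0.025,-0.06,-0.09,0.1],
    [0,-0.025,-0.06,-0.09,0.24]
  ]
}}

```text
time: 12.5
position: [0.6305, -0.2271, 0.3689]
tcp_rot: [-3.14, 0.0, 1.458]
force: [0.9, 0.4, -2.1]
gripper_width: 0.029
grasp_force: 100.4
```

```bash
python3 -c "
from h import *
go(.5748,-.2207,.36,-.309)"
```

```text
t 12.5 pos [ 0.6305 -0.2271  0.3689] rot [-3.14   0.     1.458] w 0.029 -> shift [ 0.0001 -0.0561  0.009 ] turn 1.7672 F [ 0.9  0.4 -2.1]
```

Call:
{"op": "step_arm", "data": {
  "series": [
    [0,0,-0.012,0,0.14],
    [0,0,-0.024,0,0.28],
    [0,0,-0.036,0,0.42],
    [0,0,-0.048,0,0.56],
    [0,0,-0.056,0,0.7]
  ]
}}

```text
time: 13.0
position: [0.5764, -0.2193, 0.3672]
tcp_rot: [-3.138, -0.0, 0.76]
force: [-0.4, -0.8, -2.1]
gripper_width: 0.0289
grasp_force: 100.4
```

Call:
{"op": "step_arm", "data": {
  "series": [
    [0,0,0,0,0.14],
    [0,0,0,0,0.28],
    [0,0,0,0,0.42],
    [0,0,0,0,0.56],
    [0,0,0,0,0.7]
  ]
}}

```text
time: 13.5
position: [0.5772, -0.2192, 0.3668]
tcp_rot: [-3.139, 0.002, 0.061]
force: [-0.0, -0.7, -2.4]
gripper_width: 0.029
grasp_force: 100.4
```

Call:
{"op": "step_arm", "data": {
  "series": [
    [0,0,0,0,0.13],
    [0,0,0,0,0.26],
    [0,0,0,0,0.36],
    [0,0,0,0,0.367],
    [0,0,0,0,0.367]
  ]
}}

```text
time: 14.0
position: [0.5773, -0.2195, 0.3673]
tcp_rot: [-3.141, 0.002, -0.299]
force: [-0.4, 0.8, -3.0]
gripper_width: 0.0287
grasp_force: 100.4
```

```bash
python3 -c "
from h import *
B,n=fit(wrist())
go(.5748,-.2207,.2134,-.309)"
```

```text
Traceback (most recent call last):
  File "h.py", line 32, in fit
    q=orange(w["color"]); M=np.linalg.inv(np.array(w["hand_eye"]))
  File "h.py", line 26, in orange
    c=max(cv2.findContours(m,0,2)[0],key=cv2.contourArea); hull=cv2.convexHull(c)
ValueError: max() iterable argument is empty
```

```bash
python3 -c "
from h import *
w=wrist(); save(w,'w5')
go(.5748,-.2207,.2134,-.309)"
```

```text
t 14.1 pos [ 0.5773 -0.2197  0.3677] rot [-3.141e+00  1.000e-03 -3.000e-01] w 0.029 -> shift [-0.002   0.0018  0.1543] turn 0.0089 F [-0.2  0.1 -2.2]
```

View pics/w5.png

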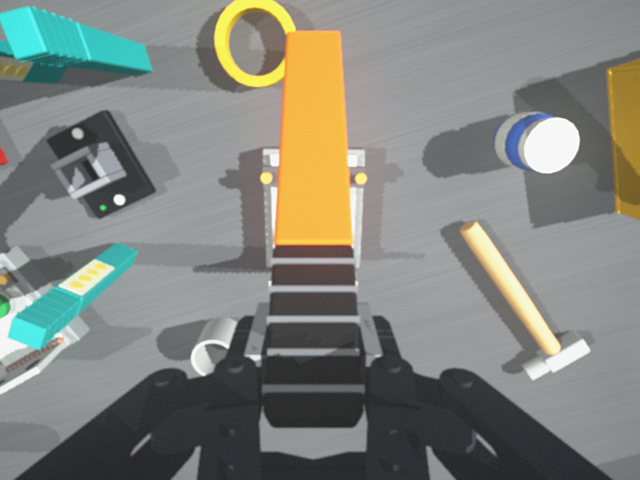

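The lamp lies squarely over the right bracket (orange from row 31 to 244); only its hue shifted in the brighter light. I'll widen the hue range and descend.

Call:
{"op": "step_arm", "data": {
  "series": [
    [0,-0.002,0.001,0.04,0.009],
    [0,-0.002,0.001,0.08,0.009],
    [0,-0.002,0.001,0.12,0.009],
    [0,-0.002,0.001,0.145,0.009],
    [0,-0.002,0.001,0.154,0.009]
  ]
}}

```text
time: 14.6
position: [0.5727, -0.2198, 0.2103]
tcp_rot: [-3.141, 0.008, -0.31]
force: [0.1, -0.4, -2.6]
gripper_width: 0.0292
grasp_force: 100.5
```

Call:
{"op": "step_arm", "data": {
  "series": [
    [0,0,0,0,0],
    [0,0,0,0,0],
    [0,0,0,0,0]
  ]
}}

```text
time: 14.9
position: [0.5766, -0.2207, 0.2167]
tcp_rot: [-3.142, -0.005, -0.311]
force: [0.2, 0.4, -4.0]
gripper_width: 0.0288
grasp_force: 100.5
```

```bash
sed -i 's/(5,150,120),(18,255,255)/(5,150,120),(22,255,255)/' h.py; python3 -c "
from h import *
o=arm.get_obs(); w=wrist(); save(w,'w6'); B,n=fit(w); T=R.from_euler('xyz',o['tcp_rot'])
l=T.apply(n+B@[-.012,0,.1])+o['position']; d=T.apply(B@[-1,0,0]); nn=T.apply(n)+o['position']
seam=np.array([.4787,-.190,.042]); v=seam-l; r=np.linalg.norm(v); bx=np.array([.953,-.304,0]);by=np.array([.304,.953,0])
print('lens',l.round(4),'dist',r,'down',np.degrees(np.arcsin(-d[2])),'aim miss',(l+d*(d@v)-seam).round(4),'side',by@(l-seam),'heading err',np.degrees(np.arcsin(d@by)),'nose',nn.round(3))
go(.5748,-.2207,.2134,-.309)
s=arm.snapshot('scene'); save(s,'s6'); a=s['color'][120:360,180:420,::-1]; cv2.imwrite('pics/s6c.png',cv2.resize(a,(600,600),interpolation=3))
"
```

```text
corners [[286.0, 33.0], [338.0, 32.0], [275.0, 239.0], [350.0, 238.0]] rms 0.26 th 39.68 nose [0.1121 0.0009 0.1261] yaw -0.0055
lens in tool [0.039  0.0013 0.0568] grip in tool [ 0.0036  0.0015 -0.0047] L 0.1832
lens [ 0.6136 -0.234   0.1601] dist 0.18463273763074756 down 39.950604452396675 aim miss [-0.     -0.0014 -0.0005] side -0.0009000413151436979 heading err -0.14806411279694875 nose [ 0.684 -0.256  0.091]
t 14.95 pos [ 0.5764 -0.2207  0.2165] rot [ 3.142 -0.004 -0.311] w 0.0287 -> shift [-0.0016  0.0005  0.0031] turn -0.0019 F [-0.1  0.3 -1.8]
```

View pics/s6c.png

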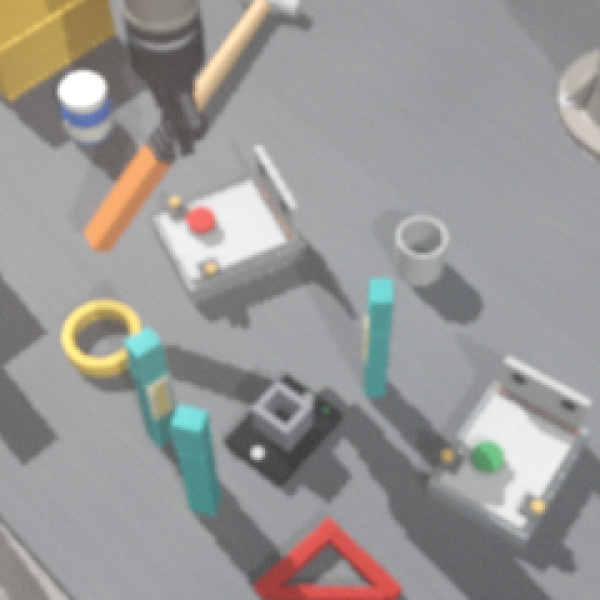

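The lamp is held over the red-magnet bracket, and everything else stands as before. I'll trim about 4 mm, let it settle, and hand in.

Call:
{"op": "step_arm", "data": {
  "series": [
    [0,-0.003,0,0.003,0],
    [0,-0.003,0,0.003,0],
    [0,-0.003,0,0.003,0],
    [0,-0.003,0,0.003,0],
    [0,-0.003,0,0.003,0]
  ]
}}

```text
time: 15.5
position: [0.5723, -0.2196, 0.2113]
tcp_rot: [-3.142, -0.0, -0.311]
force: [-0.1, -0.7, -2.6]
gripper_width: 0.0293
grasp_force: 100.5
```

```bash
python3 -c "
from h import *
go(.5748,-.2207,.2134,-.309); fit(wrist()); print(arm.hand_in())"
```

```text
t 15.5 pos [ 0.5723 -0.2196  0.2113] rot [-3.142 -0.    -0.311] w 0.0293 -> shift [ 0.0027  0.0003 -0.0021] turn -0.0022 F [-0.1 -0.7 -2.6]
corners [[287.0, 33.0], [338.0, 32.0], [275.0, 239.0], [351.0, 235.0]] rms 0.95 th 39.07 nose [0.112  0.001  0.1256] yaw -0.0076
lens in tool [0.0396 0.0016 0.0556] grip in tool [ 0.0048  0.0018 -0.0063] L 0.1828
the job is handed in; nothing more can be done
None
```

The orange light is held raised at the red-magnet bracket, its window looking down about 39–40° into the middle of the weld from about 18 cm (my camera measurements), and the job was handed in at about 15.5 s; the result of the judging was not shown.

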